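# Close up the row in a slide filing tray with its spring-latched follower

### The arm

A 6-joint arm with a two-finger parallel gripper is mounted at the origin on the work surface. World frame = base frame: x ahead of the robot, y to its left, z up, the work surface at z = 0. Lengths are in m, angles in rad, forces in N, time in s.
With the tool pointing down it reaches from about 0.35 to 0.85 m from the base axis. Payload 8.1 kg.
Tool frame: the origin (TCP) lies midway between the tips of the shut fingers; the grasp point (between the pads) lies 19 mm behind it; z points along the fingers, y is the direction in which the jaws open and shut (so a half turn about z gives the same grasp; the last joint's range is limited). The gripper opens to 93 mm and grips with 3 to 60 N. Pads are 15 mm wide; open, the fingers measure 128 mm over their backs; the gripper's body (75 mm by 188 mm) begins 65 mm behind the grasp point.
Start: joints at [-1.372, 0.13, 1.488, -0, 1.523, -0.085], TCP at [0.168, -0.576, 0.219] pointing down, gripper open.
Joint ranges: [-2.96, 2.96], [-0.89, 2.26], [0.02, 2.5], [-1.34, 4.48], [0, 2.73], [-2.66, 2.66]. Speed limits (rad/s): [2.39, 2.39, 2.79, 3.14, 3.14, 3.14].

### API

Orientations are given as a rotation vector (axis times angle).
In Python, from plant import monitor, eyes, ticket gives the robot as it stands.
- The arm moves only by the tool send_rows, never from a script. Its argument "motion" is a list of rows, each a list of 2 entries, a list of its own where there are three numbers: the shift along the tool's x, y, z in m, then the turn about the tool's z in degrees. In form: [[[dx, dy, dz], twist], ...]. A call has 1 to 12 rows; each row is the pose to reach, as a shift and turn from the pose commanded when the call began, along the tool's axes at that moment; what a row does not reach only later rows make up. A row lasts 1/8 s, in which the tool goes at most 62.5 mm and 10.7 degrees, less where a joint would pass 70% of its speed; a pose out of reach is approached as far as the arm can. A call with a gripper value outside its range is refused whole. "jaw" is the finger opening in m, from 0 to 0.093, set as the call begins (left out, the last holds). The fingers move at their own pace and stop on an object; "squeeze" is the grip in N (left out, the last holds). Time passes only in rows, so rows that repeat a pose let the fingers close. It gives the time, the measured TCP pose, the force and the opening at its end, in the units of the state.
- monitor.read_state(): the state, without advancing time (a new reading comes with each control period).
- eyes.read_camera(name): name is "scene" or "top" or "wrist"; returns the picture (384x512x3 uint8, red, green, blue); there is no depth.
- eyes.camera_model(name): a dict with "mtx" (3x3 intrinsics, pixels), "cam_to_world" (4x4, takes a point from camera to world coordinates); the wrist camera has in their place "mount" (4x4, takes a point from camera to tool coordinates, whose origin is the TCP and whose axes are the flange's). Camera axes: x right, y down, z forward; pixel columns grow to the right and rows downward; lengths in m; the calibration is good to about 2 mm. The wrist camera is an equidistant fisheye: a pixel r from the principal point sees the ray r / f radians off the axis. A picture is of the moment at which its call begins: read the wrist's pose just before it. camera_model takes no time and is no camera call.
- ticket.close_job(): hands the job in, once; it reports no verdict.
The state is a dict: "t": time; "q": joint angles; "dq": joint speeds; "joint_torque": joint torques, N m; "tool_pos": TCP position; "orientation": TCP orientation; "force": force on the tool from outside, world axes, zero at the start; "wrist_torque": the same for the moment, N m; "opening": finger opening in m.
Only numpy, scipy, OpenCV 4.12 (cv2) and the standard library are available. Lean on these libraries where they do the work, as an engineer would, in place of code of your own. Each camera call takes 0.05 s, during which the arm holds its last target.

### The job

In the slide filing tray, lift the follower's orange release bar and, holding it up, slide the follower towards the slide boxes until the whole row stands packed snug against the divider: give it a firm push of about 10 N through the bar, never more than 20 N on the boxes, for there is glass in them. Then let the bar down and let the follower catch in the nearest notch behind that spot (ease it back a little if the teeth ride on the rail, without forcing them), so that the bar is fully down and the boxes stand upright with no room to topple. Let go, and leave the bottles and the cover glass box beside the tray where they are.

Things in the scene. Friction and masses are not known exactly. Their poses are not given: they have to be found in the camera images.
- tray: Grey steel slide filing tray, fixed to the bench, 102 wide (its x) x 380 long (its y) x 38 high mm, origin at the centre of its underside, z up. Floor 4 mm thick, inside 95 mm wide. The tops of its long walls (x = +-49.5 mm) are notched rails, 38 mm up: slots 5 mm wide, 8 mm deep, every 8 mm. Four slide boxes stand loosely in it, between the follower and a divider near its -y end.
- follower (a joint): Travel in m of the follower along the tray, 0 to 0.136; grows towards the boxes (tray's -y). The bar's teeth are over a notch at every whole multiple of 0.008, with 1 mm play either way. Friction of the carriage alone 1 to 2 N, with teeth riding on the rails about 5 N, pushing all boxes up to 3 N more until they meet the divider.
- release_bar (a joint): Height in m of the release bar over its lowest place: 0 = fully down, teeth in a notch; about 0.006 = teeth resting on the rails; above 0.0065 clear of them; stop at 0.012. Spring and weight pull it down with 5.5 N at the bottom, 7.5 N at the top. At the start it may be down in a notch or resting on the rails.
- bar_grip (a point): Centre of the orange grip of the release bar: 64 long (x, across the tray), 14 thick (y), 16 mm high (z); 87.5 mm above the bench when fully down; axes as the tray's. It moves only straight up in the follower and travels with it. Below it the follower's grey bridge reaches 56 mm above the bench.
- follower_face (a point): Middle of the lower edge of the follower's upright rubber-faced pressure plate (88 wide, 44 mm tall), which looks to the tray's -y, 30 mm ahead of the bar when free; it is sprung and gives way 1 mm per 6 N, at most 4 mm; axes as the tray's.
- box_1: Blue closed slide box, 86 wide (x) x 26 thick (y) x 46 high mm, about 90 g, origin at the centre of its underside; the one nearest the divider. The divider, a steel plate 90 wide and 44 mm high, is bolted across the tray 120 to 150 mm on the -y side of the tray's origin; its place is not measured: feel for it.
- box_2: White slide box, same size, second from the divider.
- box_3: Green slide box, same size, third from the divider.
- box_4: Yellow slide box, same size, nearest the follower, which presses on it.
- stain_bottle: Amber bottle, 38 diameter x 85 high mm, loose beside the tray; origin at the centre of its underside. Leave it alone.
- oil_bottle: Small clear bottle with white cap, 32 diameter x 60 high mm, loose beside the tray; origin at the centre of its underside. Leave it alone.
- cover_glass_box: Small box of cover glasses, 60 x 45 x 30 mm high, loose beside the tray; origin at the centre of its underside. Leave it alone.
There are look-alikes about, which are no part of the job. What is shaped like the box_1 but pink is not meant. What is shaped like the box_2 but red is not meant.

How it is judged:
By the outcome, as a careful person would: the job done as asked, in the order asked, and still so for the second after the job is handed in, with the robot touching nothing.
It also fails if it takes over 51 s, if anything falls off the work surface, if the arm or the gripper's body presses on something with over 40 N, if the wrist force passes 120 N, or if a joint passes its speed limit or range.

## Working session

There is one attempt and no reset: what is moved stays moved. The work goes in short steps, Python scripts to look and compute and a tool call to move; the robot and the scene stay as the last step left them, time stands still between calls to the robot, and variables do not carry over. Pictures are saved under pics/ and viewed, and the job is handed in when it is done.

Besides the shell and the picture viewer there is one more tool, called after "Call:" in YAML: its name, and indented under it one key for each argument. send_rows: Moves the arm, as the interface text tells. Its arguments: {"type":"object","properties":{"motion":{"type":"array","items":{"type":"array"}},"jaw":{"type":"number"},"squeeze":{"type":"number"}},"required":["motion"]}

```bash
mkdir -p pics; ls
python3 - <<'E'
from plant import monitor, eyes
import cv2
s=monitor.read_state()
for k,v in s.items(): print(k,v)
for n in ["scene","top","wrist"]:
    m=eyes.camera_model(n); print(n,m)
    cv2.imwrite(f"pics/{n}0.png",eyes.read_camera(n)[:,:,::-1])
E
```

```text
pics
t 0.0
q [-1.37240207e+00  1.31180436e-01  1.48925772e+00  3.42119441e-05
  1.52299889e+00 -8.53841007e-02]
dq [ 0.00013758 -0.00095201  0.00194416  0.0013598   0.00065935 -0.00021241]
joint_torque [-1.54839279e-03 -5.59835637e+01 -4.91767430e+01  7.66713987e-02
  3.49053741e-02 -1.75319210e-04]
tool_pos [ 0.1679226  -0.57543616  0.21758778]
orientation [-3.10819707e+00 -4.44000533e-01  1.09962692e-04]
force [ 0.01604628 -0.10291507 -0.55739281]
wrist_torque [ 0.00474063 -0.05901824 -0.01885437]
opening 0.0928671970140079
scene {'mtx': array([[443.10656614,   0.        , 256.74212422],
       [  0.        , 443.10656614, 194.39268751],
       [  0.        ,   0.        ,   1.        ]]), 'cam_to_world': array([[-0.55616155,  0.63159076, -0.54016428,  0.96268426],
       [ 0.83083188,  0.40684791, -0.37972774,  0.34003591],
       [-0.02006783, -0.65997567, -0.7510189 ,  0.68421562],
       [ 0.        ,  0.        ,  0.        ,  1.        ]])}
top {'mtx': array([[394.34713905,   0.        , 259.57162478],
       [  0.        , 394.34713905, 195.25479473],
       [  0.        ,   0.        ,   1.        ]]), 'cam_to_world': array([[ 0.02611529, -0.99331873,  0.11240952,  0.45204888],
       [-0.99939614, -0.02336462,  0.02571848,  0.02671177],
       [-0.02292024, -0.11301329, -0.99332908,  0.73083942],
       [ 0.        ,  0.        ,  0.        ,  1.        ]])}
wrist {'mtx': array([[297.31863964,   0.        , 249.65564734],
       [  0.        , 297.31863964, 195.03739859],
       [  0.        ,   0.        ,   1.        ]]), 'mount': array([[ 1.18728237e-03, -9.62235818e-01, -2.72214659e-01,
         7.49980746e-02],
       [ 9.99999274e-01,  1.19873374e-03,  1.24229054e-04,
         3.71702923e-04],
       [ 2.06775251e-04, -2.72214609e-01,  9.62236543e-01,
        -1.66136143e-01],
       [ 0.00000000e+00,  0.00000000e+00,  0.00000000e+00,
         1.00000000e+00]])}
```

View pics/scene0.png

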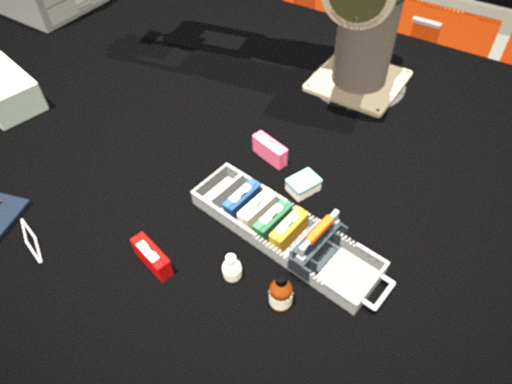

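View pics/top0.png

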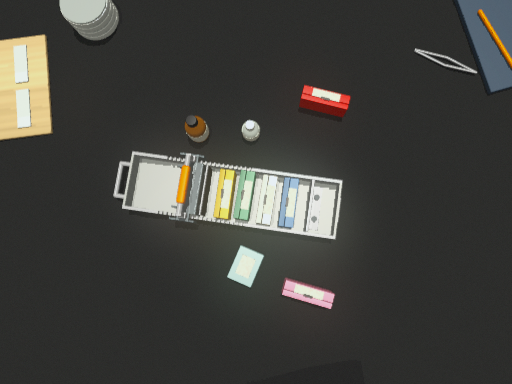

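```bash
cat > h.py <<'E'
import numpy as np, cv2
from plant import monitor, eyes
from scipy.spatial.transform import Rotation as R
def ray(n,u,v):
    m=eyes.camera_model(n);T=m["cam_to_world"]
    d=np.linalg.inv(m["mtx"])@np.array([u,v,1.]); return T[:3,3],T[:3,:3]@d
def plane(n,u,v,z):
    o,d=ray(n,u,v); return o+d*(z-o[2])/d[2]
E
python3 - <<'E'
from h import *
for n in ["top","scene"]:
    im=cv2.imread(f"pics/{n}0.png"); h=cv2.cvtColor(im,cv2.COLOR_BGR2HSV)
    m=cv2.inRange(h,(7,180,150),(19,255,255))
    c,_=cv2.findContours(m,0,2)
    for k in c:
        if cv2.contourArea(k)>40:
            r=cv2.minAreaRect(k);M=cv2.moments(k);u,v=M['m10']/M['m00'],M['m01']/M['m00'];print(n,r,u,v,plane(n,u,v,.0955))
            
im=cv2.imread("pics/top0.png");cv2.imwrite("pics/topc.png",cv2.resize(im[140:250,105:355],None,fx=3.2,fy=3.2,interpolation=2))
im=cv2.imread("pics/scene0.png");cv2.imwrite("pics/scenec.png",cv2.resize(im[155:315,180:405],None,fx=3.5,fy=3.5,interpolation=2))
E
```

```text
top ((494.8605041503906, 37.58584213256836), (63.612327575683594, 2.1619019508361816), 58.392494201660156) 494.0096618357488 36.333333333333336 [ 0.80113223 -0.34270031  0.0955    ]
scene ((506.0, 50.0), (28.0, 10.0), 90.0) 507.61470215462606 53.953105196451205 [-0.1602727   0.29929311  0.0955    ]
scene ((448.1609802246094, 27.673261642456055), (97.72772979736328, 37.878692626953125), 14.198553085327148) 447.97760564079647 27.017130939967227 [-0.21243129  0.13836559  0.0955    ]
scene ((304.7177734375, 1.1160411834716797), (40.52128982543945, 9.795766830444336), 15.52410888671875) 309.1765258215962 3.5671361502347416 [-0.13899347 -0.23293264  0.0955    ]
```

View pics/topc.png

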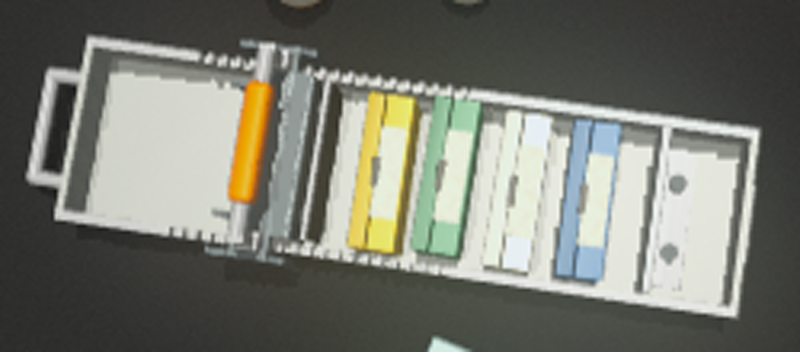

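View pics/scenec.png

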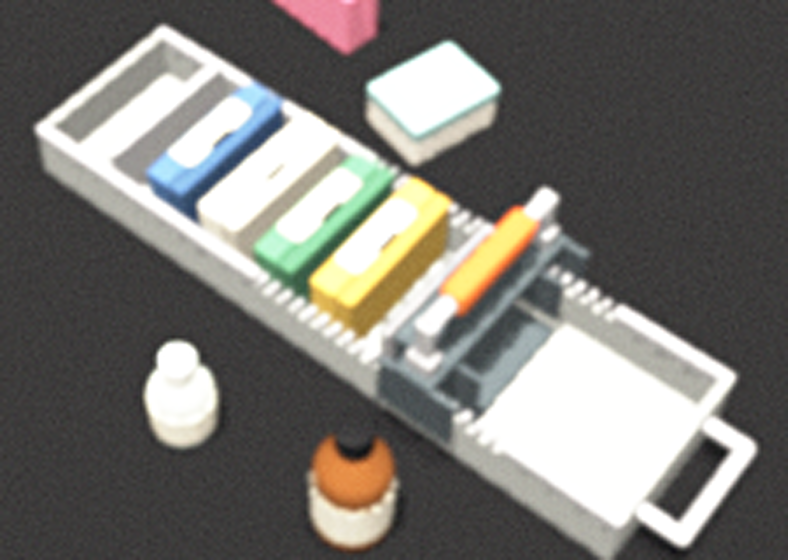

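View pics/wrist0.png

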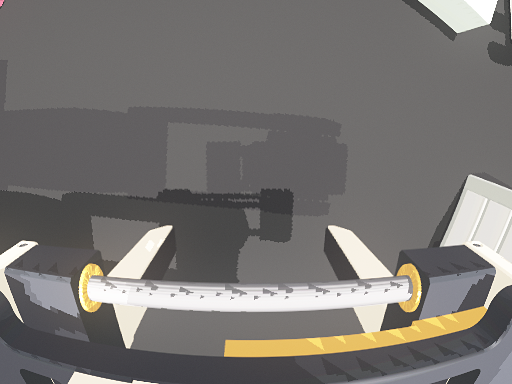

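Run:
```python
from h import *
im=cv2.imread("pics/top0.png"); h=cv2.cvtColor(im,cv2.COLOR_BGR2HSV)
print(h[185,182])
m=cv2.inRange(h,(10,180,150),(22,255,255)); m[:,:170]=0;m[:,200:]=0;m[:150]=0
ys,xs=np.nonzero(m);u,v=xs.mean(),ys.mean();r=cv2.minAreaRect(np.c_[xs,ys].astype(np.float32))
print("grip px",u,v,len(xs),r); box=cv2.boxPoints(r)
print("grip",plane("top",u,v,.0955),plane("top",u,v,.1015)); P=[plane("top",*b,.0955) for b in box]; print(np.round(P,4))
im2=cv2.imread("pics/scene0.png"); h2=cv2.cvtColor(im2,cv2.COLOR_BGR2HSV)
m2=cv2.inRange(h2,(8,170,150),(21,255,255)); m2[:205]=0;m2[255:]=0;m2[:,:300]=0;m2[:,345:]=0
ys,xs=np.nonzero(m2);u2,v2=xs.mean(),ys.mean();print("scene grip",u2,v2,len(xs),xs.min(),xs.max(),ys.min(),ys.max())
o1,d1=ray("top",u,v);o2,d2=ray("scene",u2,v2)
A=np.c_[d1,-d2];s=np.linalg.lstsq(A,o2-o1,rcond=None)[0];print("tri",o1+s[0]*d1,o2+s[1]*d2)
# tray corners from crop, at z=.038 outer top corners
C=[(88,38),(758,128),(737,318),(57,220)]
W=np.array([plane("top",105+a/3.2,140+b/3.2,.038) for a,b in C]);print(np.round(W,4))
for i in range(4):
    d=W[(i+1)%4]-W[i];print(np.linalg.norm(d),np.degrees(np.arctan2(d[1],d[0])))
# features along tray axis, z of tops
d=(W[0]+W[3]-W[1]-W[2])[:2];ey=d/np.linalg.norm(d);c=W.mean(0)[:2];print("ey",ey,"yaw",np.degrees(np.arctan2(-ey[0],ey[1])))
g=P=plane("top",u,v,.0955)[:2];print("grip tray y",(g-c)@ey,"x",(g-c)@np.array([ey[1],-ey[0]]))
for n,a,b,z in [("yel l",360,170,.05),("yel r",405,175,.05),("grn l",425,175,.05),("grn r",470,175,.05),("wh l",495,190,.05),("wh r",540,190,.05),("bl l",567,195,.05),("bl r",610,200,.05),("div",665,130,.048),("div2",643,290,.048),("plate",333,85,.048),("plate2",313,240,.048)]:
    p=plane("top",105+a/3.2,140+b/3.2,z)[:2];print(n,round((p-c)@ey,4))
```

```text
[ 22 231 234]
grip px 182.76190476190476 183.6886446886447 273 ((182.80824279785156, 183.72752380371094), (7.924529552459717, 37.6522216796875), 9.865806579589844)
grip [0.54001636 0.16922109 0.0955    ] [0.53918562 0.16787527 0.1015    ]
[[0.5104 0.1794 0.0955]
 [0.5718 0.1718 0.0955]
 [0.5698 0.1588 0.0955]
 [0.5084 0.1665 0.0955]]
scene grip 321.15277777777777 230.48611111111111 72 305 331 214 244
tri [0.5413946  0.17145386 0.08554582] [0.54064532 0.17270834 0.08572346]
[[ 0.6038  0.276   0.038 ]
 [ 0.561  -0.1002  0.038 ]
 [ 0.4564 -0.0891  0.038 ]
 [ 0.5006  0.2869  0.038 ]]
0.3786160372300075 -96.49308057265648
0.10523349757157549 173.95567314561185
0.37857178519259566 83.28549646904465
0.10377091807556915 -6.012006923790099
ey [0.11500278 0.99336517] yaw -6.603785581529377
grip tray y 0.07638757423723129 x 0.0007799322088214589
yel l 0.0243
yel r -0.0005
grn l -0.0113
grn r -0.0355
wh l -0.0501
wh r -0.0743
bl l -0.0891
bl r -0.1125
div -0.1373
div2 -0.1365
plate 0.0465
plate2 0.0441
```

```bash
cat >> h.py <<'E'
def tool_delta(target,s=None):
    s=s or monitor.read_state(); Rm=R.from_rotvec(s["orientation"]).as_matrix()
    return Rm.T@(np.array(target)-np.array(s["tool_pos"])), np.degrees(np.arctan2(Rm[1,0],Rm[0,0]))
E
python3 -c "
from h import *
print(tool_delta([.5405,.170,.20]))"
```

```text
(array([ 0.5664195 , -0.61138267,  0.01875668]), np.float64(16.260657353644273))
```

Call:
send_rows:
  motion:
    - [[0.04,-0.043,0],2]
    - [[0.08,-0.086,0],4]
    - [[0.12,-0.13,0],6]
    - [[0.16,-0.173,0],8]
    - [[0.2,-0.216,0],10]
    - [[0.24,-0.259,0],12]
    - [[0.28,-0.302,0],14]
    - [[0.32,-0.345,0],16]
    - [[0.36,-0.389,0],18]
    - [[0.4,-0.432,0],20]
    - [[0.44,-0.475,0],22]
    - [[0.48,-0.518,0],22.9]
  jaw: 0.05

```text
t: 1.65
tool_pos: [0.4843, 0.0577, 0.2186]
orientation: [3.136, -0.183, 0.001]
force: [0.6, -0.8, 1.2]
opening: 0.0501
```

```bash
python3 -c "
from h import *
print(tool_delta([.5405,.170,.18]))"
```

```text
(array([ 0.04277249, -0.11809468,  0.03861291]), np.float64(-6.6716925349852945))
```

Call:
send_rows:
  motion:
    - [[0.021,-0.058,0.01],0]
    - [[0.042,-0.116,0.025],0]
    - [[0.042,-0.116,0.03],0]
    - [[0.042,-0.116,0.03],0]

```text
t: 2.15
tool_pos: [0.5381, 0.1658, 0.1875]
orientation: [3.135, -0.18, -0.003]
force: [0.1, 0.7, 0.3]
opening: 0.0499
```

Run:
```python
from h import *
s=monitor.read_state()
im=eyes.read_camera("wrist")
cv2.imwrite("pics/w1.png",im[:,:,::-1])
print(s['tool_pos'],s['orientation'],s['force'],tool_delta([.5405,.170,.18],s))
```

```text
[0.53812995 0.1658398  0.18752431] [ 3.13538975 -0.18044331 -0.00349271] [0.07943706 0.68847144 0.27451263] (array([ 0.0018934 , -0.0044132 ,  0.00751521]), np.float64(-6.587608081453933))
```

View pics/w1.png

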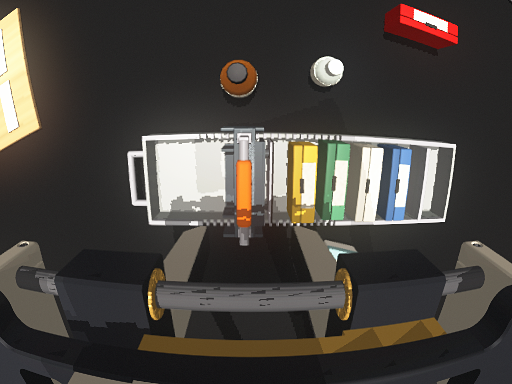

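```bash
cat >> h.py <<'E'
def wray(u,v,s):
    m=eyes.camera_model("wrist");K=m["mtx"];x=(u-K[0,2])/K[0,0];y=(v-K[1,2])/K[1,1];r=np.hypot(x,y)
    d=np.array([np.sin(r)*x/r,np.sin(r)*y/r,np.cos(r)]) if r>0 else np.array([0,0,1.])
    Rm=R.from_rotvec(s["orientation"]).as_matrix();M=m["mount"]
    return np.array(s["tool_pos"])+Rm@M[:3,3], Rm@M[:3,:3]@d
def wplane(u,v,s,z):
    o,d=wray(u,v,s);return o+d*(z-o[2])/d[2]
E
python3 - <<'E'
from h import *
s=monitor.read_state()
im=cv2.imread("pics/w1.png");h=cv2.cvtColor(im,cv2.COLOR_BGR2HSV)
m=cv2.inRange(h,(6,180,90),(24,255,255));m[:150]=0;m[235:]=0;m[:,:225]=0;m[:,265:]=0
ys,xs=np.nonzero(m);print(xs.mean(),ys.mean(),xs.min(),xs.max(),ys.min(),ys.max())
r=cv2.minAreaRect(np.c_[xs,ys].astype(np.float32));print(r)
for z in(.0955,.1015):
    print(wplane(*r[0],s,z)); print(np.round([wplane(*b,s,z) for b in cv2.boxPoints(r)],4))
u,v=xs.mean(),ys.mean()
o1,d1=wray(*r[0],s);o2,d2=ray("top",182.8,183.7)
q=np.linalg.lstsq(np.c_[d1,-d2],o2-o1,rcond=None)[0];print("tri",o1+q[0]*d1,o2+q[1]*d2)
C=[(145,136),(455,144),(444,221),(153,224)]
W=np.array([wplane(a,b,s,.038) for a,b in C]);print(W,W.mean(0))
cv2.imwrite("pics/w1c.png",cv2.resize(im[120:250,120:320],None,fx=4,fy=4,interpolation=2))
E
```

```text
243.56073752711498 193.12581344902387 237 251 160 226
((244.0, 192.99996948242188), (13.999998092651367, 65.99998474121094), 0.0)
[0.54271421 0.16927793 0.0955    ]
[[0.5116 0.1797 0.0955]
 [0.5734 0.1718 0.0955]
 [0.5719 0.1596 0.0955]
 [0.5101 0.1666 0.0955]]
[0.54434707 0.16897514 0.1015    ]
[[0.514  0.1791 0.1015]
 [0.5743 0.1715 0.1015]
 [0.5729 0.1595 0.1015]
 [0.5125 0.1664 0.1015]]
tri [0.54114069 0.16956971 0.08971807] [0.54077991 0.1704223  0.08985928]
[[ 0.60468655  0.27335525  0.038     ]
 [ 0.56090375 -0.1000211   0.038     ]
 [ 0.4581136  -0.08851817  0.038     ]
 [ 0.50174784  0.28412277  0.038     ]] [0.53136293 0.09223469 0.038     ]
```

View pics/w1c.png

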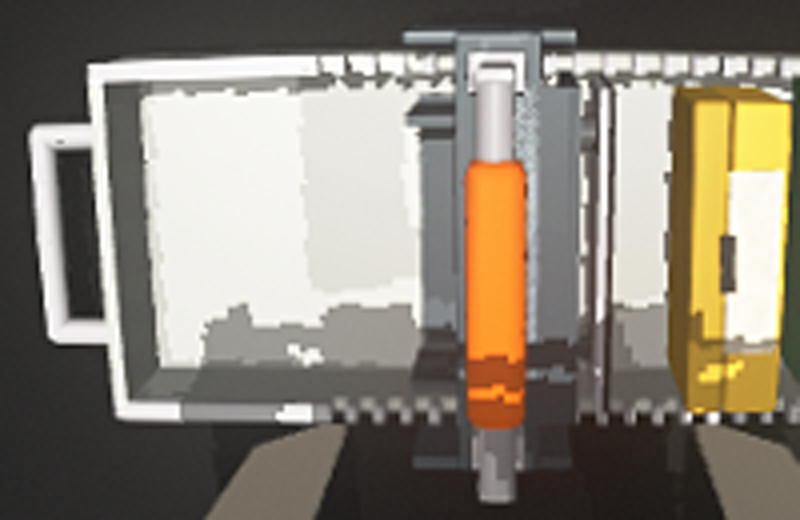

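```bash
python3 -c "
from h import *
s=monitor.read_state();print(s['tool_pos'],s['t'],tool_delta([.541,.1695,.070]))"
```

```text
[0.53851385 0.16528327 0.18852068] 2.2 (array([ 0.00205059, -0.00454813,  0.11851677]), np.float64(-6.654962212966109))
```

Call:
send_rows:
  motion:
    - [[0.001,-0.003,0.03],0]
    - [[0.002,-0.0045,0.06],0]
    - [[0.002,-0.0045,0.085],0]
    - [[0.002,-0.0045,0.1],0]
    - [[0.002,-0.0045,0.11],0]
    - [[0.002,-0.0045,0.117],0]
    - [[0.002,-0.0045,0.117],0]
    - [[0.002,-0.0045,0.117],0]

```text
t: 3.2
tool_pos: [0.5419, 0.1704, 0.0724]
orientation: [-3.136, 0.182, -0.002]
force: [1.1, 0.0, 0.5]
opening: 0.0503
```

Run:
```python
from h import *
s=monitor.read_state()
im=eyes.read_camera("wrist")
cv2.imwrite("pics/w2.png",im[:,:,::-1])
print(s['t'],s['tool_pos'],s['force'],tool_delta([.541,.1695,.07],s))
```

```text
3.2 [0.54193711 0.17044811 0.07236939] [1.1319478  0.0406624  0.48795127] (array([-0.0008238 ,  0.00105089,  0.00236814]), np.float64(-6.634871926035834))
```

View pics/w2.png

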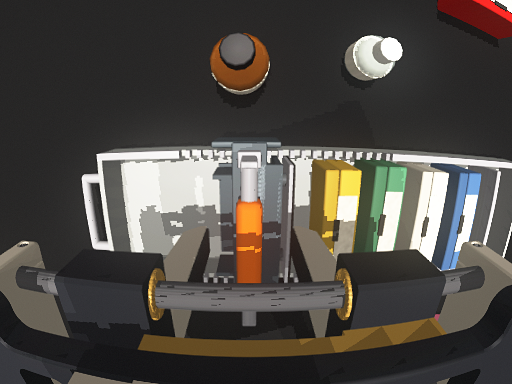

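Call:
send_rows:
  motion:
    - [[-0.0005,0.001,0.002],0]
    - [[-0.0005,0.001,0.002],0]
    - [[-0.0005,0.001,0.002],0]
    - [[-0.0005,0.001,0.002],0]
    - [[-0.0005,0.001,0.002],0]
  jaw: 0.0
  squeeze: 30

```text
t: 3.88
tool_pos: [0.5408, 0.1695, 0.0697]
orientation: [-3.136, 0.182, -0.0]
force: [-0.3, 1.1, 0.0]
opening: 0.0137
```

Call:
send_rows:
  motion:
    - [[0,0,-0.001],0]
    - [[0,0,-0.002],0]
    - [[0,0,-0.003],0]
    - [[0,0,-0.003],0]

```text
t: 4.38
tool_pos: [0.5407, 0.1693, 0.0725]
orientation: [3.136, -0.182, -0.0]
force: [3.2, 0.5, -6.1]
opening: 0.0139
```

Call:
send_rows:
  motion:
    - [[0,0,-0.002],0]
    - [[0,0,-0.004],0]
    - [[0,0,-0.006],0]
    - [[0,0,-0.006],0]

```text
t: 4.88
tool_pos: [0.5407, 0.1693, 0.0788]
orientation: [3.136, -0.182, -0.0]
force: [3.1, 0.3, -6.3]
opening: 0.0138
```

Run:
```python
from h import *
s=monitor.read_state()
im=eyes.read_camera("scene")
cv2.imwrite("pics/s3.png",cv2.resize(im[155:315,180:405,::-1],None,fx=3.5,fy=3.5,interpolation=2))
print(s['t'],s['tool_pos'],s['force'],s['opening'])
F=[eyes.read_camera("wrist") is None or monitor.read_state()['force'] for _ in range(4)];print(np.round(F,2))
```

```text
4.875 [0.54074502 0.16927177 0.07875167] [ 3.13767015  0.32979456 -6.29042378] 0.013847643606177726
[[ 2.81 -0.24 -6.75]
 [ 2.82 -0.6  -7.31]
 [ 3.51 -0.05 -7.14]
 [ 2.95 -0.35 -7.07]]
```

View pics/s3.png

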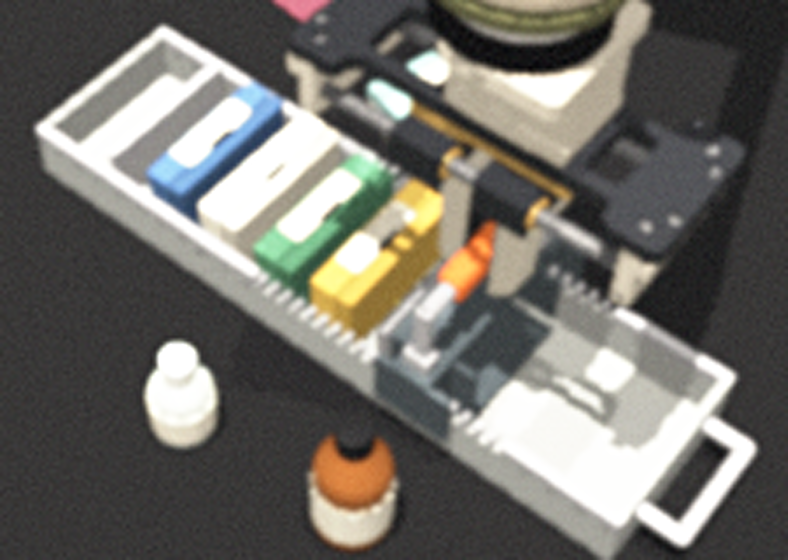

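Call:
send_rows:
  motion:
    - [[0,0.002,0],0]
    - [[0,0.005,0],0]
    - [[0,0.008,0],0]
    - [[0,0.011,0],0]
    - [[0,0.014,0],0]
    - [[0,0.017,0],0]
    - [[0,0.02,0],0]
    - [[0,0.023,0],0]
    - [[0,0.026,0],0]
    - [[0,0.029,0],0]
    - [[0,0.032,0],0]
    - [[0,0.034,0],0]

```text
t: 6.62
tool_pos: [0.5368, 0.1355, 0.0786]
orientation: [-3.136, 0.182, 0.0]
force: [2.0, 2.6, -6.6]
opening: 0.0139
```

Run:
```python
from h import *
s=monitor.read_state()
im=eyes.read_camera("wrist")
cv2.imwrite("pics/w4.png",im[:,:,::-1])
print(s['t'],s['tool_pos'],s['force'],s['opening'],s['orientation'])
```

```text
6.625 [0.53678901 0.13545376 0.0785956 ] [ 1.98458121  2.59062658 -6.58608318] 0.01385059553906879 [-3.13622026e+00  1.81988601e-01  2.25170906e-04]
```

View pics/w4.png

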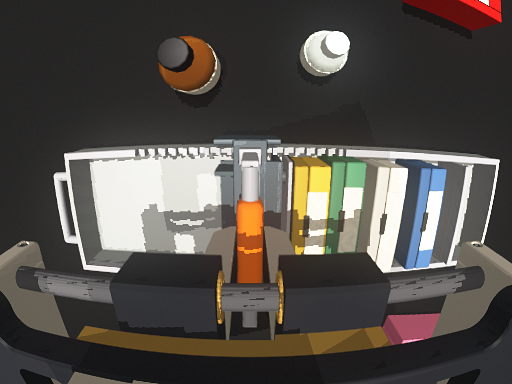

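Call:
send_rows:
  motion:
    - [[0,0.002,0],0]
    - [[0,0.0045,0],0]
    - [[0,0.007,0],0]
    - [[0,0.0095,0],0]
    - [[0,0.012,0],0]
    - [[0,0.0145,0],0]
    - [[0,0.017,0],0]
    - [[0,0.0195,0],0]
    - [[0,0.022,0],0]
    - [[0,0.0245,0],0]
    - [[0,0.027,0],0]
    - [[0,0.029,0],0]

```text
t: 8.18
tool_pos: [0.5334, 0.1066, 0.0786]
orientation: [-3.136, 0.182, 0.0]
force: [0.8, 4.0, -7.1]
opening: 0.0137
```

Run:
```python
from h import *
s=monitor.read_state()
im=eyes.read_camera("wrist")
cv2.imwrite("pics/w5.png",im[:,:,::-1])
print(s['t'],s['tool_pos'],s['force'],s['opening'],s['orientation'])
d=np.array(s['tool_pos'])-[.5407,.1693,0];print(-d[:2]@[.116,.993])
```

```text
8.175 [0.53339915 0.10663071 0.07858719] [ 0.81649036  3.97563888 -7.11487274] 0.01371164596250824 [-3.13628523e+00  1.81990763e-01  3.35251586e-04]
0.06307750640554004
```

View pics/w5.png

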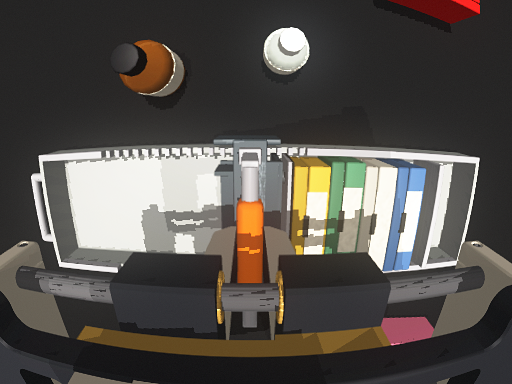

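Call:
send_rows:
  motion:
    - [[0,0.001,0],0]
    - [[0,0.002,0],0]
    - [[0,0.003,0],0]
    - [[0,0.004,0],0]
    - [[0,0.005,0],0]
    - [[0,0.006,0],0]
    - [[0,0.007,0],0]
    - [[0,0.008,0],0]

```text
t: 9.22
tool_pos: [0.5325, 0.0988, 0.0786]
orientation: [3.136, -0.182, -0.0]
force: [-0.4, 3.6, -6.1]
opening: 0.014
```

Call:
send_rows:
  motion:
    - [[0,0.001,0],0]
    - [[0,0.002,0],0]
    - [[0,0.003,0],0]
    - [[0,0.003,0],0]

```text
t: 9.72
tool_pos: [0.5322, 0.0957, 0.0786]
orientation: [3.136, -0.182, -0.0]
force: [-1.9, 2.9, -6.6]
opening: 0.0136
```

Run:
```python
from h import *
s=monitor.read_state()
im=eyes.read_camera("wrist")
cv2.imwrite("pics/w6.png",cv2.resize(im[130:290,220:490,::-1],None,fx=2.9,fy=2.9,interpolation=2))
print(s['t'],s['tool_pos'],s['force'],s['opening'])
```

```text
9.725 [0.53215563 0.0956755  0.07857569] [-1.92485789  2.94052946 -6.55492746] 0.013558616193364195
```

View pics/w6.png

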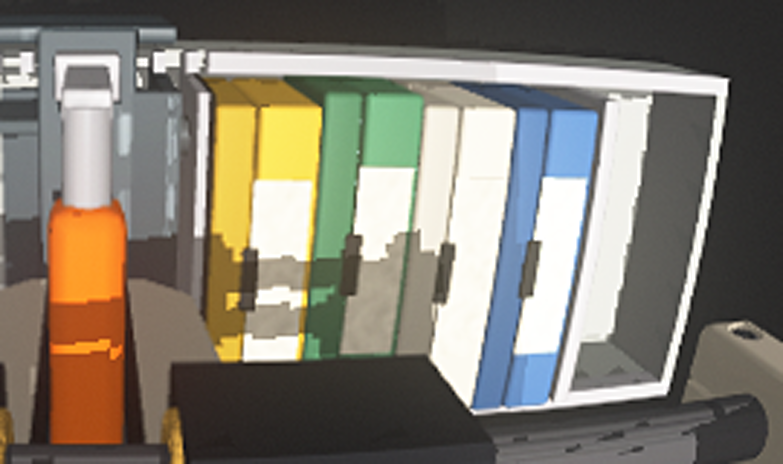

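Call:
send_rows:
  motion:
    - [[0,0.0005,0],0]
    - [[0,0.001,0],0]
    - [[0,0.0015,0],0]
    - [[0,0.002,0],0]

```text
t: 10.28
tool_pos: [0.5319, 0.0939, 0.0786]
orientation: [-3.136, 0.182, 0.0]
force: [-2.0, 4.2, -7.0]
opening: 0.0137
```

Call:
send_rows:
  motion:
    - [[0,0.0005,0],0]
    - [[0,0.001,0],0]
    - [[0,0.001,0],0]

```text
t: 10.65
tool_pos: [0.5319, 0.0928, 0.0786]
orientation: [3.136, -0.182, -0.0]
force: [-2.6, 3.7, -6.6]
opening: 0.0136
```

Call:
send_rows:
  motion:
    - [[0,0.0005,0],0]
    - [[0,0.001,0],0]
    - [[0,0.001,0],0]

```text
t: 11.02
tool_pos: [0.5318, 0.0922, 0.0786]
orientation: [-3.136, 0.182, 0.0]
force: [-1.1, 5.1, -6.3]
opening: 0.014
```

Call:
send_rows:
  motion:
    - [[0,0.0005,0],0]
    - [[0,0.001,0],0]
    - [[0,0.001,0],0]

```text
t: 11.4
tool_pos: [0.5317, 0.0917, 0.0787]
orientation: [-3.135, 0.182, -0.0]
force: [-2.0, 7.8, -6.7]
opening: 0.0138
```

Call:
send_rows:
  motion:
    - [[0,0.0005,0],0]
    - [[0,0.0008,0],0]
    - [[0,0.0008,0],0]

```text
t: 11.78
tool_pos: [0.5317, 0.0914, 0.0788]
orientation: [-3.134, 0.181, -0.0]
force: [-0.5, 9.9, -6.5]
opening: 0.0138
```

Run:
```python
from h import *
P=[];F=[]
for i in range(4):
    s=monitor.read_state();P.append(s['tool_pos']);F.append(s['force']);im=eyes.read_camera("wrist")
print(s['t'],np.round(P,5),np.round(F,1))
print(-(P[-1][:2]-np.array([.5407,.1693]))@[.116,.993])
cv2.imwrite("pics/w7.png",cv2.resize(im[130:290,220:490,::-1],None,fx=2.9,fy=2.9,interpolation=2))
```

```text
11.925 [[0.53167 0.09136 0.07878]
 [0.53167 0.09137 0.07879]
 [0.53168 0.09134 0.07878]
 [0.53168 0.09137 0.07878]] [[-0.5  9.9 -6.5]
 [-1.8 10.3 -7.2]
 [-1.5  9.4 -6.5]
 [-1.8  9.8 -7. ]]
0.07842683334711172
```

View pics/w7.png

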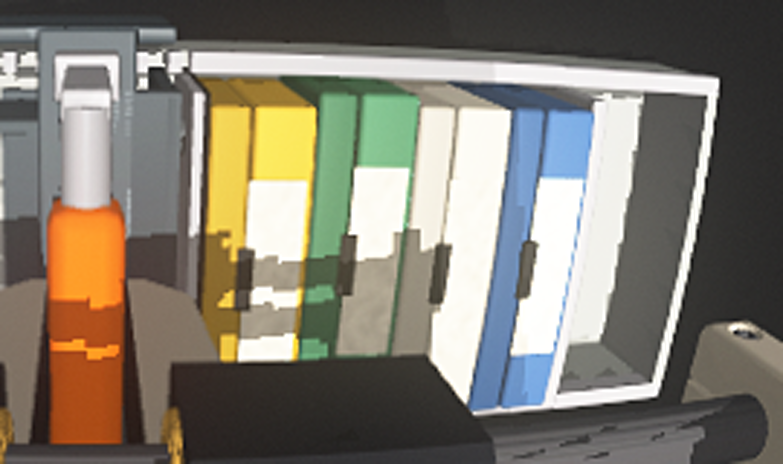

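Call:
send_rows:
  motion:
    - [[0,0.0004,0],0]
    - [[0,0.0004,0],0]
    - [[0,0.0004,0],0]

```text
t: 12.35
tool_pos: [0.5316, 0.0912, 0.0788]
orientation: [-3.134, 0.181, -0.0]
force: [-1.2, 10.9, -7.9]
opening: 0.0137
```

Call:
send_rows:
  motion:
    - [[0,0,0.001],0]
    - [[0,0,0.002],0]
    - [[0,0,0.003],0]
    - [[0,0,0.0035],0]
    - [[0,0,0.0035],0]

```text
t: 12.98
tool_pos: [0.5317, 0.0912, 0.0753]
orientation: [-3.134, 0.181, -0.001]
force: [-1.6, 10.6, -6.8]
opening: 0.0138
```

Call:
send_rows:
  motion:
    - [[0,0,0.0005],0]
    - [[0,0,0.001],0]
    - [[0,0,0.001],0]

```text
t: 13.35
tool_pos: [0.5316, 0.0912, 0.0743]
orientation: [-3.134, 0.181, -0.0]
force: [-2.4, 9.8, -5.7]
opening: 0.0136
```

Call:
send_rows:
  motion:
    - [[0,0,0.0005],0]
    - [[0,0,0.001],0]
    - [[0,0,0.001],0]

```text
t: 13.72
tool_pos: [0.5317, 0.0912, 0.0734]
orientation: [-3.134, 0.181, -0.001]
force: [-2.1, 10.6, -6.3]
opening: 0.0139
```

Run:
```python
from h import *
F=[]
for i in range(4):
    s=monitor.read_state();F.append(s['force']);im=eyes.read_camera("scene" if i%2 else "wrist")
    cv2.imwrite(f"pics/a{i}.png",cv2.resize(im[130:300,200:470,::-1],None,fx=2.9,fy=2.9,interpolation=2))
print(s['t'],s['tool_pos'],np.round(F,1),s['wrist_torque'])
```

```text
13.875 [0.53164106 0.09115886 0.07337581] [[-2.1 10.6 -6.3]
 [-1.7 10.  -5.9]
 [-2.9 11.1 -5.7]
 [-2.5 10.5 -6. ]] [ 1.76575732  0.38507242 -0.0441469 ]
```

View pics/a1.png

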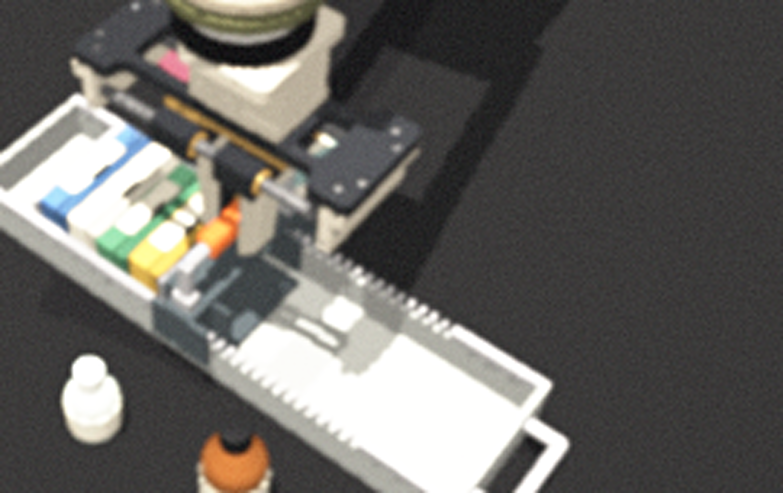

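View pics/a2.png

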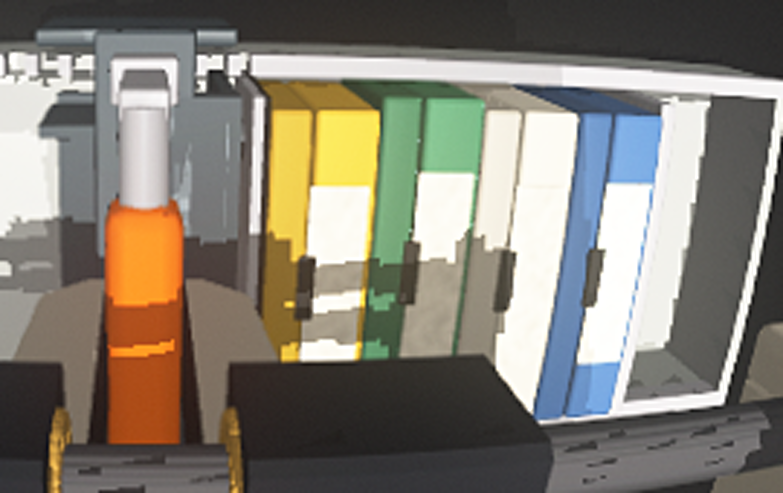

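Call:
send_rows:
  motion:
    - [[0,0,0.0007],0]
    - [[0,0,0.0014],0]
    - [[0,0,0.002],0]
    - [[0,0,0.002],0]

```text
t: 14.42
tool_pos: [0.5317, 0.0912, 0.0714]
orientation: [-3.134, 0.181, -0.001]
force: [-1.5, 11.1, -6.4]
opening: 0.0137
```

Call:
send_rows:
  motion:
    - [[0,0,0.0007],0]
    - [[0,0,0.0014],0]
    - [[0,0,0.0018],0]
    - [[0,0,0.0018],0]

```text
t: 14.92
tool_pos: [0.5317, 0.0912, 0.0698]
orientation: [-3.134, 0.181, -0.001]
force: [-2.3, 11.4, -4.0]
opening: 0.0139
```

Call:
send_rows:
  motion:
    - [[0,0,0.0005],0]
    - [[0,-0.0005,0.0007],0]
    - [[0,-0.001,0.0007],0]
    - [[0,-0.0015,0.0007],0]
    - [[0,-0.0015,0.0007],0]

```text
t: 15.55
tool_pos: [0.5318, 0.0916, 0.0697]
orientation: [-3.136, 0.182, -0.0]
force: [-6.6, 5.1, 0.9]
opening: 0.0136
```

Call:
send_rows:
  motion:
    - [[-0.0005,-0.0005,0],0]
    - [[-0.001,-0.001,0],0]
    - [[-0.001,-0.001,0],0]

```text
t: 15.92
tool_pos: [0.5318, 0.0918, 0.0697]
orientation: [3.136, -0.182, 0.003]
force: [-2.8, -1.2, 2.8]
opening: 0.0132
```

Call:
send_rows:
  motion:
    - [[0,0,0],0]
    - [[0,0,0],0]
    - [[0,0,0],0]
    - [[0,0,0],0]
  jaw: 0.04

```text
t: 16.42
tool_pos: [0.5309, 0.0923, 0.0686]
orientation: [3.136, -0.182, 0.0]
force: [0.0, 0.3, 0.5]
opening: 0.0398
```

Run:
```python
from h import *
s=monitor.read_state();im=eyes.read_camera("wrist")
print(s['t'],s['tool_pos'],np.round(s['force'],1),s['opening'])
cv2.imwrite("pics/w8.png",im[:,:,::-1])
```

```text
16.425 [0.53090558 0.09226674 0.06862244] [0.  0.3 0.5] 0.0398086302819199
```

View pics/w8.png

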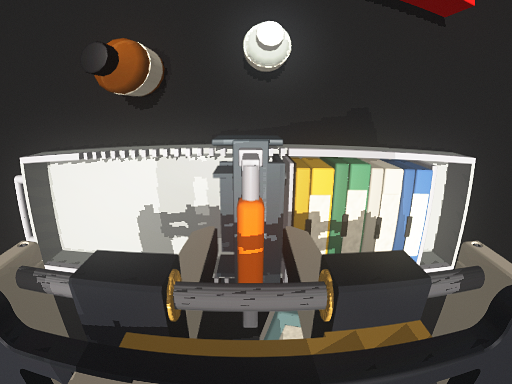

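Call:
send_rows:
  motion:
    - [[0,0,-0.01],0]
    - [[0,0,-0.03],0]
    - [[0,0,-0.06],0]
    - [[0,0,-0.1],0]
    - [[0,0,-0.13],0]
    - [[0,0,-0.13],0]
    - [[0,0,-0.13],0]

```text
t: 17.35
tool_pos: [0.5305, 0.0923, 0.198]
orientation: [3.136, -0.182, -0.001]
force: [-0.7, 0.9, -0.1]
opening: 0.0398
```

Run:
```python
from h import *
s=monitor.read_state();im=eyes.read_camera("wrist")
print(s['t'],s['tool_pos'],np.round(s['force'],1),s['opening'])
cv2.imwrite("pics/w9.png",cv2.resize(im[100:250,150:350,::-1],None,fx=4,fy=4,interpolation=2))
im=eyes.read_camera("scene");cv2.imwrite("pics/s9.png",cv2.resize(im[140:320,180:405,::-1],None,fx=3.3,fy=3.3,interpolation=2))
```

```text
17.35 [0.53047413 0.09228174 0.19801758] [-0.7  0.9 -0.1] 0.0397826189249386
```

View pics/w9.png

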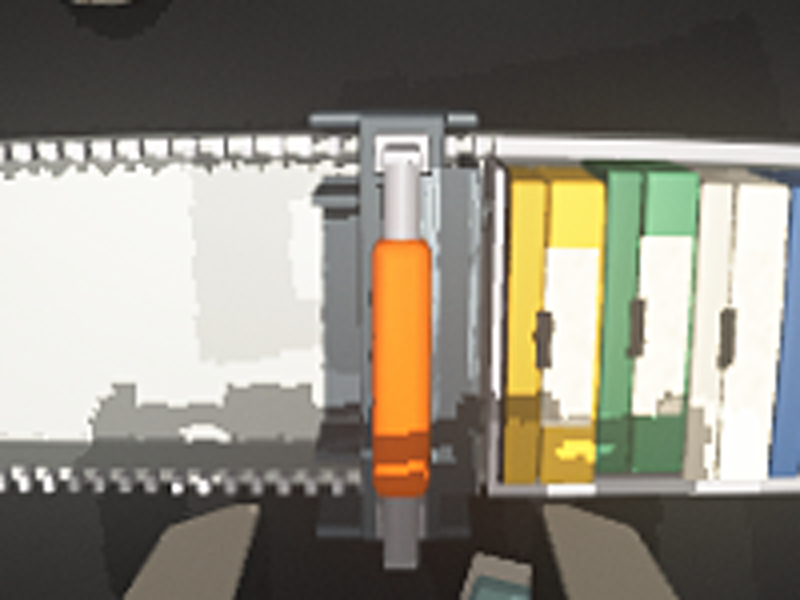

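View pics/s9.png

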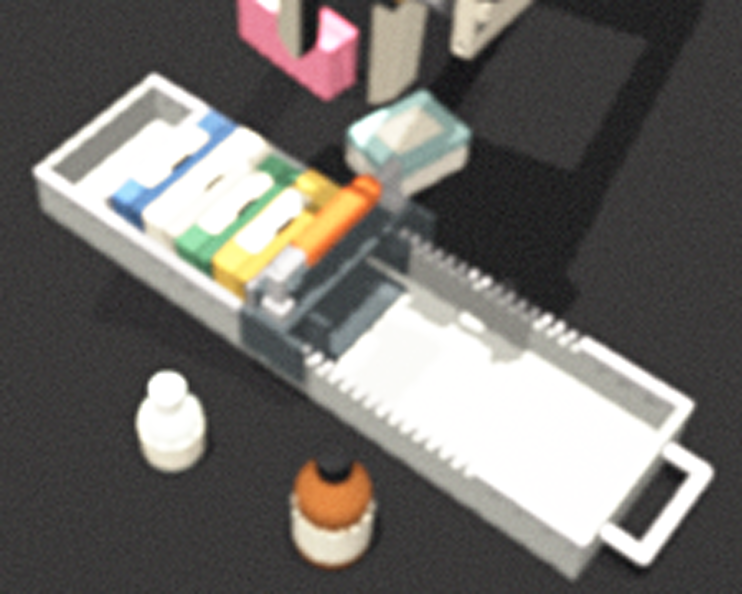

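Call:
send_rows:
  motion:
    - [[0,-0.05,-0.03],0]
    - [[0,-0.1,-0.05],0]
    - [[0,-0.15,-0.05],0]
    - [[0,-0.2,-0.05],0]
    - [[0,-0.24,-0.05],0]
    - [[0,-0.24,-0.05],0]
    - [[0,-0.24,-0.05],0]

```text
t: 18.32
tool_pos: [0.5581, 0.3301, 0.2472]
orientation: [3.135, -0.181, -0.003]
force: [-0.0, 0.9, 0.5]
opening: 0.0401
```

Run:
```python
from h import *
for n in("top","scene"):
    cv2.imwrite(f"pics/{n}10.png",eyes.read_camera(n)[:,:,::-1])
def g(n,f,b):
    im=cv2.imread(f);h=cv2.cvtColor(im,cv2.COLOR_BGR2HSV);m=cv2.inRange(h,(6,170,140),(24,255,255))
    k=np.zeros_like(m);k[b[1]:b[3],b[0]:b[2]]=m[b[1]:b[3],b[0]:b[2]]
    c=max(cv2.findContours(k,0,2)[0],key=cv2.contourArea);r=cv2.minAreaRect(c);print(f,r);return r[0]
def tri(a,b):
    o1,d1=ray("top",*a);o2,d2=ray("scene",*b);q=np.linalg.lstsq(np.c_[d1,-d2],o2-o1,rcond=None)[0]
    return (o1+q[0]*d1+o2+q[1]*d2)/2
print(monitor.read_state()['t'])
print(tri(g("top","pics/top0.png",(170,155,200,215)),g("scene","pics/scene0.png",(295,205,345,255))))
print(tri(g("top","pics/top10.png",(195,155,235,225)),g("scene","pics/scene10.png",(266,185,300,225))))
im=cv2.imread("pics/top10.png");cv2.imwrite("pics/topc10.png",cv2.resize(im[100:290,105:355],None,fx=3,fy=3,interpolation=2))
im=cv2.imread("pics/scene10.png");cv2.imwrite("pics/scenec10.png",cv2.resize(im[140:320,180:405],None,fx=3.3,fy=3.3,interpolation=2))
```

```text
18.425
pics/top0.png ((182.95947265625, 183.7432403564453), (8.38434886932373, 37.64736557006836), 9.462321281433105)
pics/scene0.png ((321.3257751464844, 232.34164428710938), (2.152552366256714, 29.799402236938477), 42.27368927001953)
[0.5414277  0.1728447  0.08144069]
pics/top10.png ((230.48655700683594, 190.42298889160156), (8.010384559631348, 37.48068618774414), 8.530765533447266)
pics/scene10.png ((283.6549377441406, 208.12619018554688), (3.1087839603424072, 28.939950942993164), 47.29060745239258)
[0.53179916 0.09279147 0.0829108 ]
```

View pics/topc10.png

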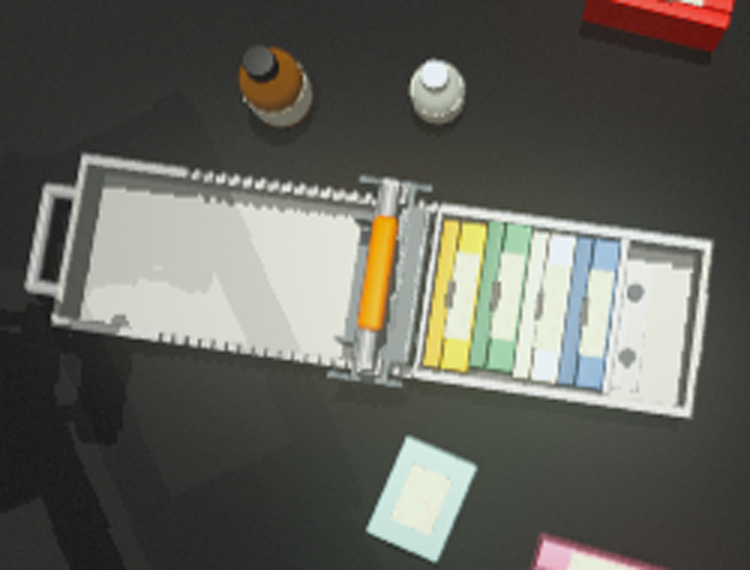

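View pics/scenec10.png

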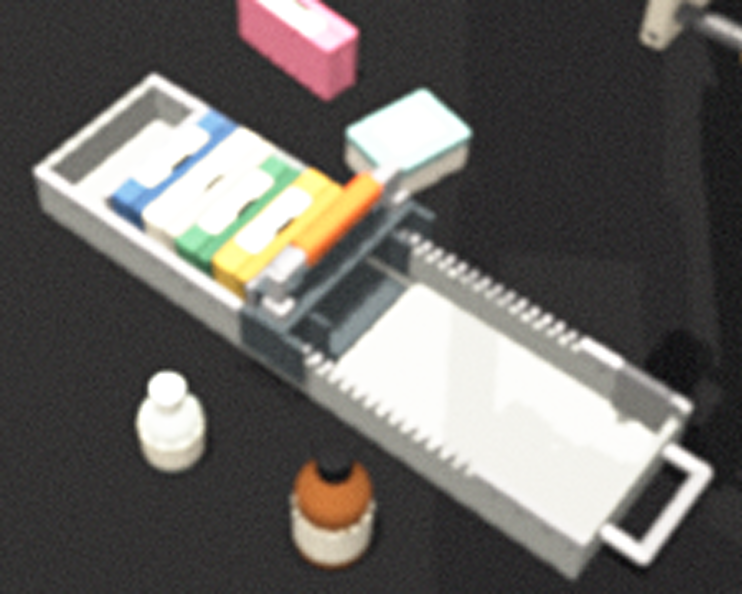

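```bash
python3 -c "
from plant import ticket
print(ticket.close_job())"
```

```text
the job is handed in; nothing more can be done
None
```

I packed the slide boxes against the divider, and the follower is caught in a notch with its bar fully down. I handed the job in at about 18.4 s; no verdict was given.

- **Push:** I gripped the orange bar, lifted it about 9 mm and slid the follower about 78.6 mm. The last push read about 10–11 N at the wrist, and the largest reading along the tray was 11.4 N.
- **Catch:** The teeth went into the notch at that spot as I lowered the bar, so hardly any easing back was needed. The bar stopped at the same gripper height as before the lift (0.0697 m).
- **Last pictures:** They show the four boxes standing upright and packed between the follower's plate and the divider. The bottles and the cover glass box look unmoved. The gripper was open and well clear of everything.
- **Checks that disagreed:** Triangulating the bar from two cameras gave heights 1.5 mm apart before and after. That is within camera error, and far less than the 6 mm of teeth resting on the rail. The cameras put the follower's travel at about 80.6 mm and the arm at about 78. The nearest notch lies 80 mm from the starting one, with 1 mm of play, so both roughly fit it. I did not tug on the follower to test the catch.

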